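# Move the samples from the bench stand into the carrier in the same order

## Robot

A 7-joint arm with a two-finger parallel gripper is mounted at the origin on a cart in front of the work surface, level with it; the furniture and walls round the work are solid. World frame = base frame: x ahead of the robot, y to its left, z up, the work surface at z = 0. Lengths are in m, angles in rad, forces in N, time in s.
With the tool pointing down it reaches from about 0.425 to 0.925 m from the base axis. Payload 6.8 kg.
Tool frame: the origin (TCP) lies at the very end of the fingers, on their centre line; the grasp point (between the pads) lies 19 mm behind it (robot.grip_depth is the z of the grasp point in the tool frame, in m); z points along the fingers, x is the direction in which the jaws open and shut, and the axes are right-handed (so a half turn about z gives the same grasp; the last joint's range is limited). The gripper opens to 88 mm and grips with 3 to 60 N. Pads are 20 mm wide; open, the fingers measure 115 mm over their backs; the gripper's body (75 mm by 178 mm) begins 61 mm behind the grasp point.
Start: joints at [-1.405, 0.477, 0.022, 1.555, -0.011, 1.109, -0.083], TCP at [0.183, 0.65, 0.223] pointing down, gripper open.
Joint ranges: [-2.96, 2.96], [-0.34, 2.1], [-1.41, 1.46], [0.24, 2.44], [-1.37, 4.51], [0.17, 1.92], [-2.96, 2.96]. Speed limits (rad/s): [2.39, 2.39, 3.14, 3.14, 3.14, 3.14, 3.14].

## Interface

Orientations are given as a unit quaternion [x, y, z, w].
In Python, from workcell import sensors, viewer, ticket, robot gives the robot as it stands. The module is installed in compiled form; this text tells all that it offers.
- The arm moves only by the tool play_rows, never from a script. Its arguments are lists of equal length, an entry for each row: "travel": the shift along the tool's x, y, z in m, a list of three; "twist": the turn, a rotation vector about the tool's x, y, z in degrees, a list of three; "claw": the finger opening in m, from 0 to 0.0878. A call has 1 to 12 rows; each row is the pose to reach, as a shift and turn from the pose measured when the call began, along the tool's axes at that moment; what a row does not reach only later rows make up. A row lasts 1/8 s, in which the tool goes at most 62.5 mm and 10.7 degrees, less where a joint would pass 70% of its speed; a pose out of reach is approached as far as the arm can. A call with a gripper value outside its range is refused whole. The fingers move at their own pace and stop on an object; "force" is the grip in N (left out, the last holds). Time passes only in rows, so rows that repeat a pose let the fingers close. It gives the time, the measured TCP pose, the force and the opening at its end, in the units of the state.
- sensors.read_state(): the state, without advancing time (a new reading comes with each control period).
- viewer.read_camera(name): name is "scene" or "top" or "wrist"; returns (picture, depth): 384x512x3 uint8, blue, green, red; 384x512 float32, m along the optical axis (not along the pixel's ray), 0 where there is no reading.
- viewer.camera_params(name): a dict with "fx", "fy", "cx", "cy" (pixels), "k1" (the pictures are not rectified: a ray, as slopes to the right and down, at radius r is drawn at 1 + k1 r^2 times it, then the intrinsics apply), "R" (3x3) and "t" (3): a world point X has camera coordinates R X + t; the wrist camera has in their place "hand_eye" (4x4, takes a point from camera to tool coordinates, whose origin is the TCP and whose axes are the tool frame's). Camera axes: x right, y down, z forward; pixel columns grow to the right and rows downward; lengths in m; the calibration is good to about 2 mm. A picture is of the moment at which its call begins: read the wrist's pose just before it. camera_params takes no time and is no camera call.
- ticket.close_job(): hands the job in, once; it reports no verdict.
The state is a dict: "time_s": time; "joints": joint angles; "qd": joint speeds; "joint_efforts": joint torques, N m; "ee_pos": TCP position; "orientation": TCP orientation; "force": force on the tool from outside, world axes, zero at the start; "ft_torque": the same for the moment, N m; "width": opening from 0.0 (shut) to 1.0 (fully open).
Only numpy, scipy, OpenCV 4.12 (cv2) and the standard library are available. Lean on these libraries where they do the work, as an engineer would, in place of code of your own. Each camera call takes 0.05 s, during which the arm holds its last target. There are 200 camera calls.

## Task

Move the four sample vessels from the flat wooden bench stand into the empty metal carrier in the same order, counted from the end with the knobbed post: the vessel nearest the post on the stand goes nearest the post in the carrier, and so on. Take each one straight across to its own place and do not park any elsewhere, not on the worktop nor for a while in another's place. Leave all four standing upright in the middle of their places in the carrier, none tipped over on the way.

Things in the scene. Friction and masses are not known exactly. Their poses are not given: they have to be found in the camera images.
- stand: Flat wooden slab, 90 mm (x) by 312 mm (y -146 to +166), top 12 mm above the worktop, places ringed by thin dark circles. At the start a vessel on each place, in any order. Four places at x 0, y +105, +35, -35, -105. The first (+105) is next to a black crossbar with white ball knob on a post (y +142 to +162, top 60 above worktop), at +y end only. Fixed. Origin: centre of row, worktop level.
- carrier: Empty aluminium tray, 102 mm (x) by 312 mm (y -146 to +166), floor 12 mm above the worktop, 3 mm thick lip rising 7 mm above floor, dark flat rubber disc (60 mm) on each place. Four places at x 0, y +105, +35, -35, -105. The first (+105) is next to a black crossbar with white ball knob on a post (y +142 to +162, top 60 above worktop), at +y end only. Fixed. Origin: centre of row, worktop level.
- bottle: Clear round bottle with a blue screw cap, 112 mm high, body 54 mm in diameter with a sloping shoulder, cap 29 mm in diameter from about 90 mm to 112 mm height. Can be gripped by the cap from above. Origin: centre of the underside; z is its axis, up.
- flask: Clear conical flask, 104 mm high, base 64 mm in diameter, narrowing to a neck 28 mm in diameter above 80 mm height; grip the neck. Origin: centre of the underside; z is its axis, up.
- beaker: Small clear open beaker, 60 mm high, 48 mm in diameter below the flared rim (52 mm at the rim, above 52 mm height); grip round the outside. Origin: centre of the underside; z is its axis, up.
- jar: Small squat closed amber jar with a white lid, 72 mm high, 42 mm in diameter; grip round the outside. Origin: centre of the underside; z is its axis, up.
Mind the look-alikes: they are no part of the job. Several things have the shape of the beaker; the one meant has the colours described above.

How it is judged:
At the end, for the whole second after the job is handed in: Each carrier place holds one vessel on its floor, centred within 12 mm along and across the row, tilted under 0.1 rad, at rest, in the order the stand had, counted from the post (a carrier place is filled only when the stand's place of that rank is empty) (((x of bottle in the frame of carrier between -0.012 and 0.012 m and y of bottle in the frame of carrier between 0.093 and 0.117 m and z of bottle in the frame of carrier below 0.018 m) or (x of flask in the frame of carrier between -0.012 and 0.012 m and y of flask in the frame of carrier between 0.093 and 0.117 m and z of flask in the frame of carrier below 0.018 m) or (x of beaker in the frame of carrier between -0.012 and 0.012 m and y of beaker in the frame of carrier between 0.093 and 0.117 m and z of beaker in the frame of carrier below 0.018 m) or (x of jar in the frame of carrier between -0.012 and 0.012 m and y of jar in the frame of carrier between 0.093 and 0.117 m and z of jar in the frame of carrier below 0.018 m)) and ((x of bottle in the frame of carrier between -0.012 and 0.012 m and y of bottle in the frame of carrier between 0.023 and 0.047 m and z of bottle in the frame of carrier below 0.018 m) or (x of flask in the frame of carrier between -0.012 and 0.012 m and y of flask in the frame of carrier between 0.023 and 0.047 m and z of flask in the frame of carrier below 0.018 m) or (x of beaker in the frame of carrier between -0.012 and 0.012 m and y of beaker in the frame of carrier between 0.023 and 0.047 m and z of beaker in the frame of carrier below 0.018 m) or (x of jar in the frame of carrier between -0.012 and 0.012 m and y of jar in the frame of carrier between 0.023 and 0.047 m and z of jar in the frame of carrier below 0.018 m)) and ((x of bottle in the frame of carrier between -0.012 and 0.012 m and y of bottle in the frame of carrier between -0.047 and -0.023 m and z of bottle in the frame of carrier below 0.018 m) or (x of flask in the frame of carrier between -0.012 and 0.012 m and y of flask in the frame of carrier between -0.047 and -0.023 m and z of flask in the frame of carrier below 0.018 m) or (x of beaker in the frame of carrier between -0.012 and 0.012 m and y of beaker in the frame of carrier between -0.047 and -0.023 m and z of beaker in the frame of carrier below 0.018 m) or (x of jar in the frame of carrier between -0.012 and 0.012 m and y of jar in the frame of carrier between -0.047 and -0.023 m and z of jar in the frame of carrier below 0.018 m)) and ((x of bottle in the frame of carrier between -0.012 and 0.012 m and y of bottle in the frame of carrier between -0.117 and -0.093 m and z of bottle in the frame of carrier below 0.018 m) or (x of flask in the frame of carrier between -0.012 and 0.012 m and y of flask in the frame of carrier between -0.117 and -0.093 m and z of flask in the frame of carrier below 0.018 m) or (x of beaker in the frame of carrier between -0.012 and 0.012 m and y of beaker in the frame of carrier between -0.117 and -0.093 m and z of beaker in the frame of carrier below 0.018 m) or (x of jar in the frame of carrier between -0.012 and 0.012 m and y of jar in the frame of carrier between -0.117 and -0.093 m and z of jar in the frame of carrier below 0.018 m)) and angle between each of bottle, flask, beaker, jar's own z axis and vertical below 0.1 rad and linear speed of each of bottle, flask, beaker, jar below 0.02 m/s and angular speed of each of bottle, flask, beaker, jar below 0.2 rad/s); the robot touches nothing.
It fails at once if a vessel stands on a carrier place (first, second, third or fourth from the post) while a vessel still stands on the stand's place of the same rank: wrong order ((((x of bottle in the frame of carrier between -0.04 and 0.04 m and y of bottle in the frame of carrier between 0.07 and 0.14 m and z of bottle in the frame of carrier below 0.022 m) or (x of flask in the frame of carrier between -0.04 and 0.04 m and y of flask in the frame of carrier between 0.07 and 0.14 m and z of flask in the frame of carrier below 0.022 m) or (x of beaker in the frame of carrier between -0.04 and 0.04 m and y of beaker in the frame of carrier between 0.07 and 0.14 m and z of beaker in the frame of carrier below 0.022 m) or (x of jar in the frame of carrier between -0.04 and 0.04 m and y of jar in the frame of carrier between 0.07 and 0.14 m and z of jar in the frame of carrier below 0.022 m)) and ((x of bottle in the frame of stand between -0.04 and 0.04 m and y of bottle in the frame of stand between 0.07 and 0.14 m and z of bottle in the frame of stand below 0.022 m) or (x of flask in the frame of stand between -0.04 and 0.04 m and y of flask in the frame of stand between 0.07 and 0.14 m and z of flask in the frame of stand below 0.022 m) or (x of beaker in the frame of stand between -0.04 and 0.04 m and y of beaker in the frame of stand between 0.07 and 0.14 m and z of beaker in the frame of stand below 0.022 m) or (x of jar in the frame of stand between -0.04 and 0.04 m and y of jar in the frame of stand between 0.07 and 0.14 m and z of jar in the frame of stand below 0.022 m))) or (((x of bottle in the frame of carrier between -0.04 and 0.04 m and y of bottle in the frame of carrier between 0 and 0.07 m and z of bottle in the frame of carrier below 0.022 m) or (x of flask in the frame of carrier between -0.04 and 0.04 m and y of flask in the frame of carrier between 0 and 0.07 m and z of flask in the frame of carrier below 0.022 m) or (x of beaker in the frame of carrier between -0.04 and 0.04 m and y of beaker in the frame of carrier between 0 and 0.07 m and z of beaker in the frame of carrier below 0.022 m) or (x of jar in the frame of carrier between -0.04 and 0.04 m and y of jar in the frame of carrier between 0 and 0.07 m and z of jar in the frame of carrier below 0.022 m)) and ((x of bottle in the frame of stand between -0.04 and 0.04 m and y of bottle in the frame of stand between 0 and 0.07 m and z of bottle in the frame of stand below 0.022 m) or (x of flask in the frame of stand between -0.04 and 0.04 m and y of flask in the frame of stand between 0 and 0.07 m and z of flask in the frame of stand below 0.022 m) or (x of beaker in the frame of stand between -0.04 and 0.04 m and y of beaker in the frame of stand between 0 and 0.07 m and z of beaker in the frame of stand below 0.022 m) or (x of jar in the frame of stand between -0.04 and 0.04 m and y of jar in the frame of stand between 0 and 0.07 m and z of jar in the frame of stand below 0.022 m))) or (((x of bottle in the frame of carrier between -0.04 and 0.04 m and y of bottle in the frame of carrier between -0.07 and 0 m and z of bottle in the frame of carrier below 0.022 m) or (x of flask in the frame of carrier between -0.04 and 0.04 m and y of flask in the frame of carrier between -0.07 and 0 m and z of flask in the frame of carrier below 0.022 m) or (x of beaker in the frame of carrier between -0.04 and 0.04 m and y of beaker in the frame of carrier between -0.07 and 0 m and z of beaker in the frame of carrier below 0.022 m) or (x of jar in the frame of carrier between -0.04 and 0.04 m and y of jar in the frame of carrier between -0.07 and 0 m and z of jar in the frame of carrier below 0.022 m)) and ((x of bottle in the frame of stand between -0.04 and 0.04 m and y of bottle in the frame of stand between -0.07 and 0 m and z of bottle in the frame of stand below 0.022 m) or (x of flask in the frame of stand between -0.04 and 0.04 m and y of flask in the frame of stand between -0.07 and 0 m and z of flask in the frame of stand below 0.022 m) or (x of beaker in the frame of stand between -0.04 and 0.04 m and y of beaker in the frame of stand between -0.07 and 0 m and z of beaker in the frame of stand below 0.022 m) or (x of jar in the frame of stand between -0.04 and 0.04 m and y of jar in the frame of stand between -0.07 and 0 m and z of jar in the frame of stand below 0.022 m))) or (((x of bottle in the frame of carrier between -0.04 and 0.04 m and y of bottle in the frame of carrier between -0.14 and -0.07 m and z of bottle in the frame of carrier below 0.022 m) or (x of flask in the frame of carrier between -0.04 and 0.04 m and y of flask in the frame of carrier between -0.14 and -0.07 m and z of flask in the frame of carrier below 0.022 m) or (x of beaker in the frame of carrier between -0.04 and 0.04 m and y of beaker in the frame of carrier between -0.14 and -0.07 m and z of beaker in the frame of carrier below 0.022 m) or (x of jar in the frame of carrier between -0.04 and 0.04 m and y of jar in the frame of carrier between -0.14 and -0.07 m and z of jar in the frame of carrier below 0.022 m)) and ((x of bottle in the frame of stand between -0.04 and 0.04 m and y of bottle in the frame of stand between -0.14 and -0.07 m and z of bottle in the frame of stand below 0.022 m) or (x of flask in the frame of stand between -0.04 and 0.04 m and y of flask in the frame of stand between -0.14 and -0.07 m and z of flask in the frame of stand below 0.022 m) or (x of beaker in the frame of stand between -0.04 and 0.04 m and y of beaker in the frame of stand between -0.14 and -0.07 m and z of beaker in the frame of stand below 0.022 m) or (x of jar in the frame of stand between -0.04 and 0.04 m and y of jar in the frame of stand between -0.14 and -0.07 m and z of jar in the frame of stand below 0.022 m)))).
It fails at once if a vessel is put down or falls beside the stand and the carrier (its underside less than 20 mm over the worktop there), or is tipped over (more than about 45 degrees) (height (world z) of any of bottle, flask, beaker, jar below 0.006 m or (height (world z) of bottle below 0.02 m and not (x of bottle in the frame of stand between -0.06 and 0.06 m and y of bottle in the frame of stand between -0.16 and 0.18 m) and not (x of bottle in the frame of carrier between -0.06 and 0.06 m and y of bottle in the frame of carrier between -0.16 and 0.18 m)) or (height (world z) of flask below 0.02 m and not (x of flask in the frame of stand between -0.06 and 0.06 m and y of flask in the frame of stand between -0.16 and 0.18 m) and not (x of flask in the frame of carrier between -0.06 and 0.06 m and y of flask in the frame of carrier between -0.16 and 0.18 m)) or (height (world z) of beaker below 0.02 m and not (x of beaker in the frame of stand between -0.06 and 0.06 m and y of beaker in the frame of stand between -0.16 and 0.18 m) and not (x of beaker in the frame of carrier between -0.06 and 0.06 m and y of beaker in the frame of carrier between -0.16 and 0.18 m)) or (height (world z) of jar below 0.02 m and not (x of jar in the frame of stand between -0.06 and 0.06 m and y of jar in the frame of stand between -0.16 and 0.18 m) and not (x of jar in the frame of carrier between -0.06 and 0.06 m and y of jar in the frame of carrier between -0.16 and 0.18 m)) or angle between any of bottle, flask, beaker, jar's own z axis and vertical above 0.8 rad).
It also fails if it takes over 128 s, if anything falls off the work surface, if the arm or the gripper's body presses on something with over 40 N, if the wrist force passes 120 N, or if a joint passes its speed limit or range.

## Working session

There is one attempt and no reset: what is moved stays moved. The work goes in short steps, Python scripts to look and compute and a tool call to move; the robot and the scene stay as the last step left them, time stands still between calls to the robot, and variables do not carry over. Pictures are saved under pics/ and viewed, about 12 in all and at most 16, crops included, and the job is handed in when it is done.

Besides the shell and the picture viewer there is one more tool, called after "Call:" as name(argument=value, ...) on one line, values as JSON. play_rows: Moves the arm, as the interface text tells. Its arguments: {"type":"object","properties":{"travel":{"type":"array","items":{"type":"array","items":{"type":"number"}}},"twist":{"type":"array","items":{"type":"array","items":{"type":"number"}}},"claw":{"type":"array","items":{"type":"number"}},"force":{"type":"number"}},"required":["travel","twist","claw"]}

```bash
mkdir -p pics; cat > h.py <<'E'
import numpy as np, cv2
from workcell import sensors, viewer, ticket, robot
from scipy.spatial.transform import Rotation as Rn
def snap(n,f):
    s=sensors.read_state(); im,d=viewer.read_camera(n); im=np.array(im); cv2.imwrite(f'pics/{f}.png',im); np.save(f'pics/{f}.npy',d); return im,d,s
def cam(n,s=None):
    p=viewer.camera_params(n)
    if 'hand_eye' in p:
        H=np.array(p['hand_eye']); Rt=Rn.from_quat(s['orientation']).as_matrix()
        Rw=Rt@H[:3,:3]; c=Rt@H[:3,3]+np.array(s['ee_pos'])
    else:
        R=np.array(p['R']); Rw=R.T; c=-R.T@np.array(p['t'])
    return p,Rw,c
def ray(n,u,v,s=None):
    p,Rw,c=cam(n,s)
    K=np.array([[p['fx'],0,p['cx']],[0,p['fy'],p['cy']],[0,0,1]])
    q=cv2.undistortPoints(np.array([[[u,v]]],float),K,np.array([p['k1'],0,0,0.]))[0,0]
    return c,Rw,np.array([q[0],q[1],1])
def onplane(n,u,v,z,s=None):
    c,Rw,q=ray(n,u,v,s); d=Rw@q; return c+d*(z-c[2])/d[2]
def bydepth(n,u,v,D,s=None):
    c,Rw,q=ray(n,u,v,s); return c+Rw@q*D
def proj(n,X,s=None):
    p,Rw,c=cam(n,s); q=Rw.T@(np.array(X)-c); a=q[:2]/q[2]; a=a*(1+p['k1']*(a@a)); return np.array([p['fx']*a[0]+p['cx'],p['fy']*a[1]+p['cy']])
E
python3 - <<'E'
from h import *
for n in('scene','top','wrist'):
    im,d,s=snap(n,n+'0'); p,Rw,c=cam(n,s); print(n,p['fx'],p['k1'],c.round(3),Rw.round(2).tolist())
print(s,robot.grip_depth)
a=[cv2.imread(f'pics/{n}0.png') for n in('scene','top')]
cv2.imwrite('pics/a.png',cv2.resize(a[1],(800,600)))
E
```

```text
scene 377.9722188129728 -0.08872709084735954 [-0.103 -0.747  0.477] [[0.79, -0.27, 0.55], [-0.61, -0.31, 0.73], [-0.02, -0.91, -0.41]]
top 414.1936597938878 -0.05524811704018069 [ 0.356 -0.018  1.125] [[-0.02, -1.0, 0.08], [-1.0, 0.02, 0.02], [-0.02, -0.08, -1.0]]
wrist 328.4582612375754 -0.04118662719691357 [0.107 0.67  0.385] [[0.27, 0.92, 0.28], [0.96, -0.26, -0.08], [-0.0, 0.29, -0.96]]
{'time_s': 0.1, 'joints': array([-1.40512866,  0.47772784,  0.02235877,  1.55626318, -0.0115328 ,
        1.10928064, -0.08306257]), 'qd': array([-0.00146848, -0.00149976, -0.00052455, -0.00200178,  0.00019978,
        0.00010877,  0.00132033]), 'joint_efforts': array([ 4.29399050e-03, -5.84091997e+01,  1.53991889e+00, -2.73313040e+01,
       -5.42247284e-02,  1.32114693e-02,  3.51251811e-05]), 'ee_pos': array([0.18236663, 0.64938352, 0.22181001]), 'orientation': array([ 7.96972899e-01,  6.04014566e-01, -5.89979205e-04,  5.03366352e-04]), 'force': array([-0.78934223,  0.49717127, -0.20575426]), 'ft_torque': array([-0.00410629,  0.00515693, -0.03927094]), 'width': 1.0012525015580656} -0.0187
```

View pics/a.png

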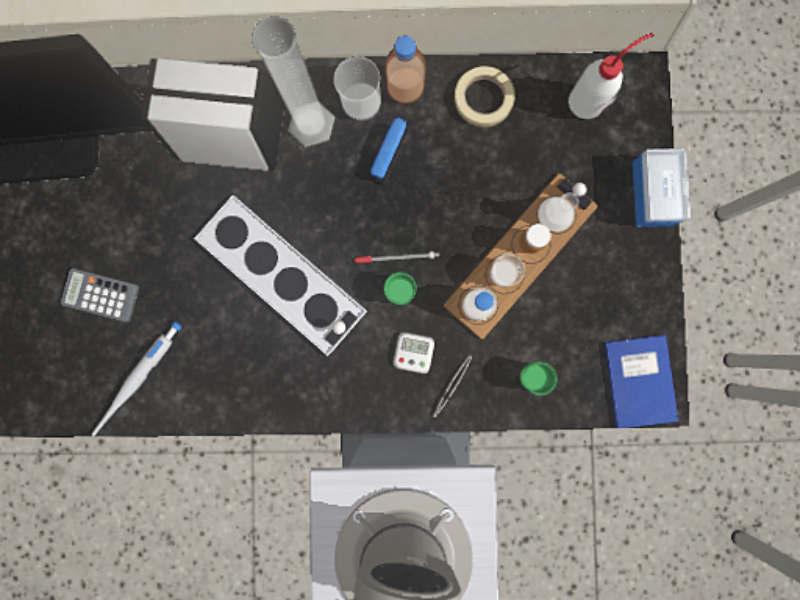

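View pics/scene0.png

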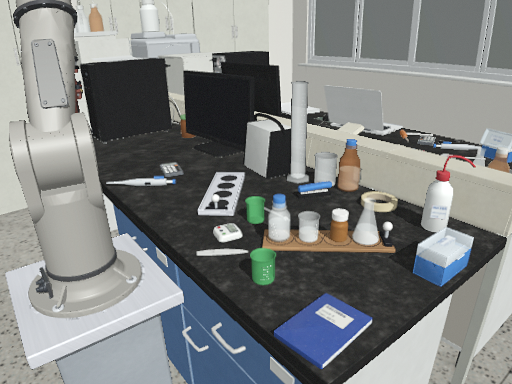

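The top view shows the stand running from (572,190) to (470,310), with its knob at (579,189). From the post the order is flask, jar, beaker, bottle. The carrier knob is at (340,327), and the green beakers at (400,288) and (538,378) are the look-alikes. The clear beaker on the stand at (506,270) is the one meant. Next I'll measure the poses.

```bash
python3 - <<'E'
from h import *
s=sensors.read_state()
print('tcp in top',proj('top',s['ee_pos'])*800/512,'scene',proj('scene',s['ee_pos']))
im=cv2.imread('pics/top0.png'); d=np.load('pics/top0.npy')
hsv=cv2.cvtColor(im,cv2.COLOR_BGR2HSV)
# rubber discs at z .012 inside tray: dark in the aluminium area
g=cv2.cvtColor(im,cv2.COLOR_BGR2GRAY)
m=(g[110:240,110:245]<70).astype(np.uint8)
tray=(g>110).astype(np.uint8)
cs,_=cv2.findContours(m,cv2.RETR_CCOMP,cv2.CHAIN_APPROX_NONE)
for c in cs:
    a=cv2.contourArea(c)
    if 150<a<900:
        e=cv2.fitEllipse(c); u,v=e[0][0]+110,e[0][1]+110; print('disc',a,(u,v),e[1],onplane('top',u,v,.013).round(4))
# knobs
for nm,(u,v) in dict(cknob=(340/1.5625,327/1.5625),sknob=(579/1.5625,189/1.5625)).items(): print(nm,onplane('top',u,v,.06))
# wood
m=cv2.inRange(hsv,(8,90,60),(20,255,220)); m[:,:280]=0; m[:110]=0; m[225:]=0; m[:,390:]=0
m=cv2.morphologyEx(m,cv2.MORPH_CLOSE,np.ones((3,3)))
ys,xs=np.nonzero(m); pts=np.array([onplane('top',x,y,.012)[:2] for x,y in zip(xs,ys)],np.float32)
r=cv2.minAreaRect(pts); print('stand rect',r,cv2.boxPoints(r).round(4).tolist())
m=cv2.inRange(hsv,(95,120,100),(115,255,255)); m[:,:295]=0;m[:180]=0;m[205:]=0;m[:,325:]=0
M=cv2.moments(m,True); print('cap',onplane('top',M['m10']/M['m00'],M['m01']/M['m00'],.124))
for f,n in(('scene','scene0'),('wrist','wrist0')): pass
E
```

```text
tcp in top [-53.38412038 477.56315428] scene [ 76.09476342 119.83592891]
disc 312.5 (204.68943786621094, 198.1132354736328) (19.6789608001709, 20.364145278930664) [0.4259 0.1357 0.013 ]
disc 215.5 (204.40638732910156, 197.24176025390625) (16.256948471069336, 17.464374542236328) [0.4283 0.1364 0.013 ]
disc 307.5 (185.58973693847656, 181.1598663330078) (19.587112426757812, 20.078163146972656) [0.473  0.1872 0.013 ]
disc 258.0 (185.66588592529297, 181.2344970703125) (18.055845260620117, 18.451616287231445) [0.4728 0.187  0.013 ]
disc 297.5 (166.7753677368164, 164.5279655456543) (19.15116310119629, 19.89589500427246) [0.5198 0.2385 0.013 ]
disc 252.5 (166.8263816833496, 164.83962631225586) (17.609500885009766, 18.36397933959961) [0.5189 0.2384 0.013 ]
disc 294.0 (147.8916358947754, 148.46479415893555) (19.048952102661133, 19.76657485961914) [0.5655 0.2907 0.013 ]
cknob [0.39343804 0.09616387 0.06      ]
sknob [ 0.61574414 -0.30727985  0.06      ]
stand rect ((0.513780951499939, -0.21336500346660614), (0.09100612998008728, 0.31239956617355347), 47.5601692199707) [[0.3677999973297119, -0.14149999618530273], [0.5982999801635742, -0.352400004863739], [0.6597999930381775, -0.28519999980926514], [0.4291999936103821, -0.07440000027418137]]
cap [ 0.42803399 -0.13355602  0.124     ]
```

View pics/wrist0.png

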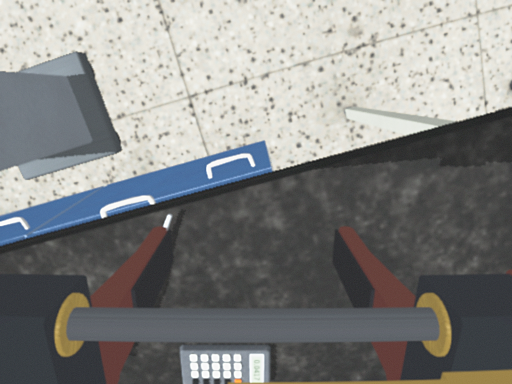

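```bash
cat >> h.py <<'E'
so=np.array([.5064,-.2066]); sy=np.array([.738,-.674]); YS=47.6
co=np.array([.4960,.2130]); cy=np.array([-.669,-.743]); YC=138.
L=[.105,.035,-.035,-.105]
SP=[so+l*sy for l in L]; CP=[co+l*cy for l in L]
def plan(x,y,z,yaw,s=None):
    s=s or sensors.read_state(); R0=Rn.from_quat(s['orientation'])
    c,q=np.cos(np.radians(yaw)),np.sin(np.radians(yaw))
    Rg=Rn.from_matrix(np.array([[c,q,0],[q,-c,0],[0,0,-1]]))
    t=R0.inv().apply(np.array([x,y,z])-s['ee_pos']); w=(R0.inv()*Rg).as_rotvec(degrees=True)
    print('goal',np.round([x,y,z,yaw],3),'travel',t.round(4),'twist',w.round(1))
E
python3 - <<'E'
from h import *
print(np.round(SP,4).tolist(),np.round(CP,4).tolist())
im=cv2.imread('pics/top0.png'); d=np.load('pics/top0.npy')
p,Rw,c=cam('top')
P=[]
for v in range(0,290,2):
    for u in range(0,450,2):
        if d[v,u]>0: P.append(np.r_[bydepth('top',u,v,d[v,u]),u,v])
P=np.array(P)
for k,q in enumerate(CP):
    r=np.hypot(P[:,0]-q[0],P[:,1]-q[1])
    for h in(.08,.15,.25):
        m=P[:,2]>h; i=np.argmin(np.where(m,r,9)); print('C',k+1,h,r[i].round(3),P[i].round(3))
r=np.hypot(P[:,0]-so[0],P[:,1]-so[1])
for h in (.13,.25):
    i=np.argmin(np.where(P[:,2]>h,r,9)); print('S',h,r[i].round(3),P[i].round(3))
# jar lid
hsv=cv2.cvtColor(im,cv2.COLOR_BGR2HSV)
m=cv2.inRange(hsv,(0,0,190),(180,50,255)); m[:,:332]=0; m[:,356:]=0; m[:140]=0; m[162:]=0
M=cv2.moments(m,True); print('lid',M['m00'],onplane('top',M['m10']/M['m00'],M['m01']/M['m00'],.084))
plan(.5,.3,.26,90); plan(.55,.0,.26,60); plan(*SP[3],.2,YS)
x,y,w,h=265,100,130,120
cv2.imwrite('pics/crop.png',cv2.resize(im[y:y+h,x:x+w],None,fx=5,fy=5,interpolation=cv2.INTER_CUBIC))
E
```

```text
[[0.5839, -0.2774], [0.5322, -0.2302], [0.4806, -0.183], [0.4289, -0.1358]] [[0.4258, 0.135], [0.4726, 0.187], [0.5194, 0.239], [0.5662, 0.291]]Traceback (most recent call last):
  File "<stdin>", line 8, in <module>
  File "h.py", line 22, in bydepth
    c,Rw,q=ray(n,u,v,s); return c+Rw@q*D
           ~~~^^^^^^^^^
  File "h.py", line 15, in ray
    p,Rw,c=cam(n,s)
           ~~~^^^^^
  File "h.py", line 7, in cam
    p=viewer.camera_params(n)
ValueError: time passes only in moves, steps and waits
```

```bash
sed -i "s/p=viewer.camera_params(n)/p=PC(n)/" h.py; sed -i "3a import functools\nPC=functools.lru_cache(None)(viewer.camera_params)" h.py
python3 - <<'E'
from h import *
im=cv2.imread('pics/top0.png'); d=np.load('pics/top0.npy')
P=[]
for v in range(0,290,2):
    for u in range(0,450,2):
        if d[v,u]>0: P.append(np.r_[bydepth('top',u,v,d[v,u]),u,v])
P=np.array(P)
for k,q in enumerate(CP):
    r=np.hypot(P[:,0]-q[0],P[:,1]-q[1])
    for h in(.08,.15,.25):
        m=P[:,2]>h; i=np.argmin(np.where(m,r,9)); print('C',k+1,h,r[i].round(3),P[i].round(3))
r=np.hypot(P[:,0]-so[0],P[:,1]-so[1])
for h in (.13,.25):
    i=np.argmin(np.where(P[:,2]>h,r,9)); print('S',h,r[i].round(3),P[i].round(3))
hsv=cv2.cvtColor(im,cv2.COLOR_BGR2HSV)
m=cv2.inRange(hsv,(0,0,190),(180,50,255)); m[:,:332]=0; m[:,356:]=0; m[:140]=0; m[162:]=0
M=cv2.moments(m,True); print('lid',M['m00'],onplane('top',M['m10']/M['m00'],M['m01']/M['m00'],.084))
plan(.5,.3,.26,90); plan(.55,.0,.26,60); plan(*SP[3],.2,YS)
x,y,w,h=265,100,130,120
cv2.imwrite('pics/crop.png',cv2.resize(im[y:y+h,x:x+w],None,fx=5,fy=5,interpolation=cv2.INTER_CUBIC))
E
```

```text
C 1 0.08 0.249 [ 4.26e-01 -1.14e-01  8.60e-02  3.00e+02  1.94e+02]
C 1 0.15 0.278 [6.91e-01 2.17e-01 1.56e-01 1.62e+02 8.60e+01]
C 1 0.25 0.307 [7.33e-01 1.43e-01 3.32e-01 1.78e+02 3.60e+01]
C 2 0.08 0.216 [6.86e-01 2.17e-01 9.10e-02 1.68e+02 9.60e+01]
C 2 0.15 0.22 [6.91e-01 2.17e-01 1.56e-01 1.62e+02 8.60e+01]
C 2 0.25 0.263 [7.33e-01 1.47e-01 3.32e-01 1.76e+02 3.60e+01]
C 3 0.08 0.168 [6.88e-01 2.34e-01 8.90e-02 1.62e+02 9.60e+01]
C 3 0.15 0.173 [6.91e-01 2.17e-01 1.56e-01 1.62e+02 8.60e+01]
C 3 0.25 0.23 [  0.738   0.167   0.332 166.     34.   ]
C 4 0.08 0.126 [6.92e-01 2.83e-01 8.00e-02 1.44e+02 9.60e+01]
C 4 0.15 0.133 [  0.699   0.282   0.152 136.     84.   ]
C 4 0.25 0.212 [  0.738   0.167   0.332 166.     34.   ]
S 0.13 0.296 [ 7.74e-01 -3.33e-01  1.41e-01  3.86e+02  5.00e+01]
S 0.25 0.41 [7.50e-01 1.23e-01 3.29e-01 1.88e+02 2.80e+01]
lid 205.0 [ 0.53784035 -0.23345529  0.084     ]
goal [ 0.5   0.3   0.26 90.  ] travel [-0.2506  0.4003 -0.0377] twist [ -0.    0.1 -15.7]
goal [ 0.55  0.    0.26 60.  ] travel [-0.5259  0.5295 -0.0373] twist [ 0.   0.1 14.3]
goal [ 0.429 -0.136  0.2   47.6  ] travel [-0.6894  0.4497  0.0229] twist [ 0.   0.1 26.7]
```

View pics/crop.png

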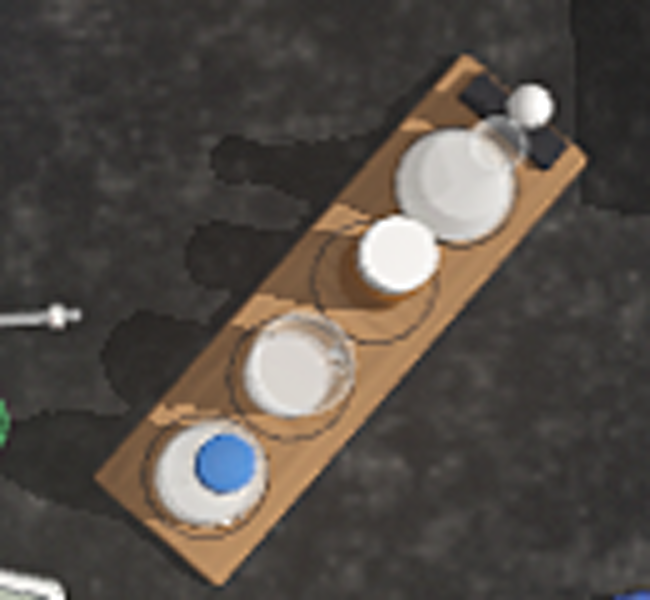

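The crop shows the clear beaker at (300,365) between the bottle at (210,470) and the amber jar at (398,255). The flask is next to the post at (455,185). The green cups are off the stand and aren't involved, so I'll move the arm across.

Call:
play_rows(travel=[[-0.06, 0.06, 0], [-0.1, 0.1, -0.02], [-0.13, 0.15, -0.04], [-0.16, 0.2, -0.04], [-0.19, 0.25, -0.04], [-0.22, 0.3, -0.04], [-0.25, 0.35, -0.04], [-0.25, 0.4, -0.04], [-0.3, 0.42, -0.04], [-0.35, 0.44, -0.04], [-0.4, 0.46, -0.04], [-0.45, 0.5, -0.04]], twist=[[0, 0, 0], [0, 0, 0], [0, 0, 0], [0, 0, 0], [0, 0, 0], [0, 0, 0], [0, 0, 5], [0, 0, 10], [0, 0, 14], [0, 0, 18], [0, 0, 22], [0, 0, 26.7]], claw=[0.0878, 0.0878, 0.0878, 0.0878, 0.0878, 0.0878, 0.0878, 0.0878, 0.0878, 0.0878, 0.0878, 0.0878])

```text
time_s: 1.65
ee_pos: [0.5409, 0.0814, 0.2626]
orientation: [0.915, 0.403, -0.0, 0.0]
force: [0.9, 0.9, 0.4]
width: 1.0
```

```bash
python3 - <<'E'
from h import *
print(sensors.read_state()['time_s']); plan(.39,-.10,.28,YS)
E
```

```text
1.65
goal [ 0.39 -0.1   0.28 47.6 ] travel [-0.2357  0.0111 -0.0172] twist [-0.  0. -0.]
```

Call:
play_rows(travel=[[-0.06, 0.016, -0.01], [-0.12, 0.032, -0.02], [-0.18, 0.048, -0.02], [-0.236, 0.064, -0.02], [-0.236, 0.064, -0.02], [-0.236, 0.064, -0.02], [-0.236, 0.064, -0.02]], twist=[[0, 0, 0], [0, 0, 0], [0, 0, 0], [0, 0, 0], [0, 0, 0], [0, 0, 0], [0, 0, 0]], claw=[0.0878, 0.0878, 0.0878, 0.0878, 0.0878, 0.0878, 0.0878])

```text
time_s: 2.52
ee_pos: [0.4295, -0.1345, 0.2826]
orientation: [0.915, 0.404, -0.001, 0.0]
force: [0.2, -0.1, 0.1]
width: 1.003
```

```bash
python3 - <<'E'
from h import *
im,d,s=snap('wrist','w1')
for k,h in enumerate([.116,.084,.072,.124]): print(k+1,proj('wrist',[*SP[k],h],s).round(),proj('wrist',[*SP[k],.012],s).round())
E
```

```text
1 [251. 338.] [252. 290.]
2 [251. 275.] [252. 248.]
3 [251. 219.] [252. 203.]
4 [251. 173.] [252. 153.]
```

View pics/w1.png

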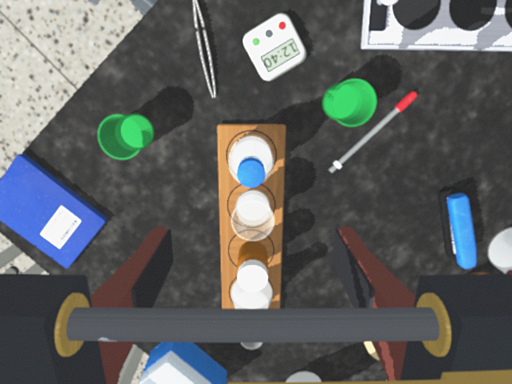

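The stand runs down the middle of the picture. The cap at (251,172) and lid at (252,277) lie within 2 px of where I predicted, so I'll take the bottle now.

Call:
play_rows(travel=[[0, -0.001, 0.06], [0, -0.001, 0.11], [0, -0.001, 0.15], [0, -0.001, 0.178], [0, -0.001, 0.178], [0, -0.001, 0.178], [0, -0.001, 0.178], [0, -0.001, 0.178], [0, -0.001, 0.178], [0, -0.001, 0.178], [0, -0.001, 0.178]], twist=[[0, 0, 0], [0, 0, 0], [0, 0, 0], [0, 0, 0], [0, 0, 0], [0, 0, 0], [0, 0, 0], [0, 0, 0], [0, 0, 0], [0, 0, 0], [0, 0, 0]], claw=[0.0878, 0.0878, 0.0878, 0.0878, 0.0878, 0.0878, 0.02, 0.02, 0.02, 0.02, 0.02], force=25)

```text
time_s: 3.95
ee_pos: [0.4285, -0.1341, 0.1046]
orientation: [0.915, 0.404, -0.001, 0.0]
force: [0.6, 0.7, 0.1]
width: 0.47
```

Call:
play_rows(travel=[[0, 0, 0], [0, 0, 0], [0, 0, 0], [0, 0, 0], [0, 0, 0], [0, 0, 0]], twist=[[0, 0, 0], [0, 0, 0], [0, 0, 0], [0, 0, 0], [0, 0, 0], [0, 0, 0]], claw=[0.02, 0.02, 0.02, 0.02, 0.02, 0.02])

```text
time_s: 4.7
ee_pos: [0.4285, -0.134, 0.1046]
orientation: [0.915, 0.404, -0.001, 0.0]
force: [-0.3, 0.3, -1.5]
width: 0.356
```

Call:
play_rows(travel=[[0, 0, -0.01], [0, 0, -0.03], [0, 0, -0.06], [0, 0, -0.1], [0, 0, -0.12], [0, 0, -0.12]], twist=[[0, 0, 0], [0, 0, 0], [0, 0, 0], [0, 0, 0], [0, 0, 0], [0, 0, 0]], claw=[0.02, 0.02, 0.02, 0.02, 0.02, 0.02])

```text
time_s: 5.45
ee_pos: [0.4297, -0.1341, 0.2263]
orientation: [0.915, 0.404, 0.001, 0.001]
force: [0.6, -0.0, -2.2]
width: 0.36
```

```bash
python3 - <<'E'
from h import *
plan(.52,0.05,.224,YC-45); plan(*CP[3],.224,YC)
E
```

```text
goal [5.20e-01 5.00e-02 2.24e-01 9.30e+01] travel [ 0.197  -0.0571  0.0025] twist [  0.2  -0.  -45.3]
goal [  0.566   0.291   0.224 138.   ] travel [ 0.4064 -0.185   0.0026] twist [  0.2   0.  -90.3]
```

Call:
play_rows(travel=[[0.03, -0.005, 0], [0.07, -0.02, 0], [0.11, -0.03, 0], [0.15, -0.043, 0], [0.197, -0.057, 0], [0.24, -0.08, 0], [0.28, -0.105, 0], [0.32, -0.13, 0], [0.36, -0.155, 0], [0.39, -0.175, 0], [0.406, -0.185, 0], [0.406, -0.185, 0]], twist=[[0, 0, -6], [0, 0, -15], [0, 0, -24], [0, 0, -33], [0, 0, -42], [0, 0, -51], [0, 0, -60], [0, 0, -69], [0, 0, -78], [0, 0, -86], [0, 0, -90.3], [0, 0, -90.3]], claw=[0.02, 0.02, 0.02, 0.02, 0.02, 0.02, 0.02, 0.02, 0.02, 0.02, 0.02, 0.02])

```text
time_s: 6.95
ee_pos: [0.5649, 0.292, 0.2247]
orientation: [0.357, 0.934, -0.0, 0.0]
force: [0.1, -0.4, -1.4]
width: 0.357
```

```bash
python3 - <<'E'
from h import *
im,d,s=snap('wrist','w2'); print(s['width'])
for k in range(4): print(k+1,proj('wrist',[*CP[k],.013],s).round())
plan(*CP[3],.106,YC)
E
```

```text
0.35688055476876474
1 [253. -42.]
2 [253.  33.]
3 [253. 102.]
4 [253. 164.]
goal [5.66e-01 2.91e-01 1.06e-01 1.38e+02] travel [0.     0.0014 0.119 ] twist [-0.1  0.1 -0. ]
```

View pics/w2.png

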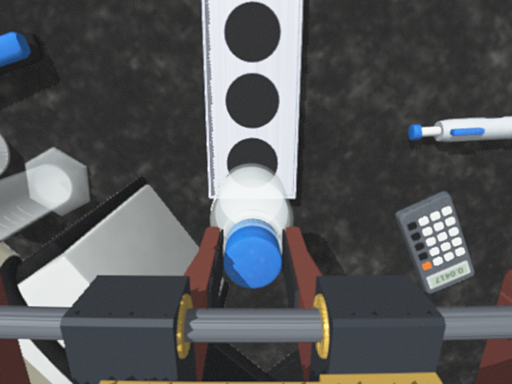

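Call:
play_rows(travel=[[0, 0.001, 0.03], [0, 0.001, 0.065], [0, 0.001, 0.095], [0, 0.001, 0.11], [0, 0.001, 0.118], [0, 0.001, 0.118], [0, 0.001, 0.118]], twist=[[0, 0, 0], [0, 0, 0], [0, 0, 0], [0, 0, 0], [0, 0, 0], [0, 0, 0], [0, 0, 0]], claw=[0.02, 0.02, 0.02, 0.02, 0.02, 0.02, 0.02])

```text
time_s: 7.88
ee_pos: [0.5667, 0.291, 0.1081]
orientation: [0.359, 0.933, 0.0, 0.001]
force: [-0.2, 1.0, -2.0]
width: 0.359
```

Call:
play_rows(travel=[[0, 0, 0.002], [0, 0, 0.003], [0, 0, 0.003]], twist=[[0, 0, 0], [0, 0, 0], [0, 0, 0]], claw=[0.02, 0.02, 0.02])

```text
time_s: 8.25
ee_pos: [0.5667, 0.291, 0.1052]
orientation: [0.359, 0.933, 0.0, 0.001]
force: [-0.9, 0.6, -1.6]
width: 0.357
```

Nearly down, so I'll lower 1 mm more, release and rise.

Call:
play_rows(travel=[[0, 0, 0.001], [0, 0, 0.001], [0, 0, 0.001], [0, 0, 0.001], [0, 0, 0.001], [0, 0, 0.001], [0, 0, -0.02], [0, 0, -0.06], [0, 0, -0.11], [0, 0, -0.15], [0, 0, -0.15], [0, 0, -0.15]], twist=[[0, 0, 0], [0, 0, 0], [0, 0, 0], [0, 0, 0], [0, 0, 0], [0, 0, 0], [0, 0, 0], [0, 0, 0], [0, 0, 0], [0, 0, 0], [0, 0, 0], [0, 0, 0]], claw=[0.02, 0.04, 0.06, 0.0878, 0.0878, 0.0878, 0.0878, 0.0878, 0.0878, 0.0878, 0.0878, 0.0878])

```text
time_s: 9.75
ee_pos: [0.5659, 0.2909, 0.2544]
orientation: [0.359, 0.933, -0.0, 0.001]
force: [-0.5, -0.4, -0.8]
width: 1.001
```

```bash
python3 - <<'E'
from h import *
s=sensors.read_state(); print(s['ee_pos'],s['width'])
plan(.53,0.05,.25,YC-45); plan(*SP[2],.25,YS)
im,d,s=snap('top','t2'); cv2.imwrite('pics/t2c.png',cv2.resize(im[100:240,110:390],None,fx=2.8,fy=2.8))
E
```

```text
[0.56586583 0.2909348  0.25435881] 1.0013798212885174
goal [5.3e-01 5.0e-02 2.5e-01 9.3e+01] travel [-0.1347 -0.2029  0.0046] twist [ 0.   0.1 45. ]
goal [ 0.481 -0.183  0.25  47.6  ] travel [-0.2541 -0.4091  0.0048] twist [ 0.1  0.1 90.4]
```

View pics/t2c.png

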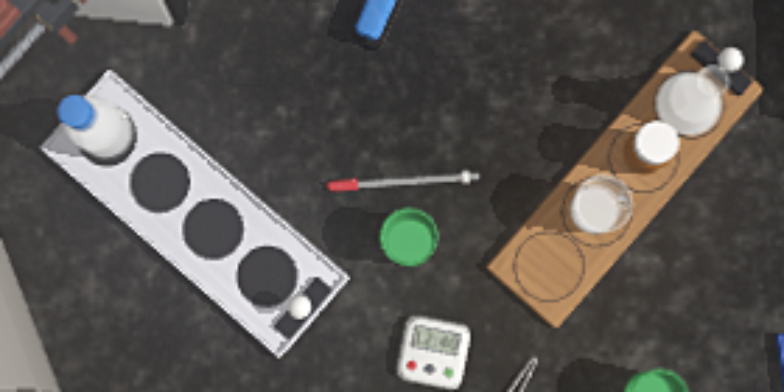

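The bottle stands on its disc at crop (103,130) and stand place 4 is empty. The beaker is next.

Call:
play_rows(travel=[[-0.03, -0.03, 0], [-0.06, -0.075, 0], [-0.085, -0.12, 0], [-0.11, -0.16, 0], [-0.135, -0.203, 0], [-0.155, -0.24, 0], [-0.18, -0.28, 0], [-0.205, -0.32, 0], [-0.23, -0.365, 0], [-0.245, -0.395, 0], [-0.254, -0.409, 0], [-0.254, -0.409, 0]], twist=[[0, 0, 6], [0, 0, 15], [0, 0, 24], [0, 0, 33], [0, 0, 42], [0, 0, 51], [0, 0, 60], [0, 0, 69], [0, 0, 78], [0, 0, 86], [0, 0, 90.4], [0, 0, 90.4]], claw=[0.0878, 0.0878, 0.0878, 0.0878, 0.0878, 0.0878, 0.0878, 0.0878, 0.0878, 0.0878, 0.0878, 0.0878])

```text
time_s: 11.3
ee_pos: [0.48, -0.1832, 0.2539]
orientation: [0.915, 0.403, -0.001, 0.001]
force: [0.0, 0.9, 0.1]
width: 0.995
```

```bash
python3 - <<'E'
from h import *
def sf(P): r=P[:2]-so; return (r@sy).round(4), (r@np.array([sy[1],-sy[0]])).round(4)
f=lambda u,v,z: onplane('top',110+u/2.8,100+v/2.8,z)
print('beaker rim y,x-ish',sf(f(602,206,.072)),'jar lid',sf(f(657,143,.084)),'flask mouth',sf(f(713,79,.116)),'empty ring',sf(f(549,266,.012)))
im,d,s=snap('wrist','w3'); print(s['ee_pos'])
for k,h in enumerate([.116,.084,.072]): print(k+1,proj('wrist',[*SP[k],h],s).round())
E
```

```text
beaker rim y,x-ish (np.float64(-0.0379), np.float64(0.0)) jar lid (np.float64(0.0364), np.float64(-0.0001)) flask mouth (np.float64(0.1044), np.float64(-0.0008)) empty ring (np.float64(-0.1041), np.float64(0.0015))
[ 0.4799611  -0.18323056  0.25394881]
1 [253. 304.]
2 [253. 232.]
3 [253. 168.]
```

View pics/w3.png

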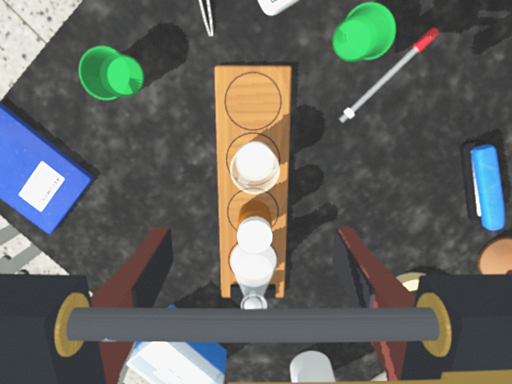

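The beaker rim at (255,167) is where I predicted, and lid and mouth match too. I'll descend on the beaker.

Call:
play_rows(travel=[[0, -0.001, 0.06], [0, -0.001, 0.12], [0, -0.001, 0.17], [0, -0.001, 0.21], [0, -0.001, 0.23], [0, -0.001, 0.23], [0, -0.001, 0.23], [0, -0.001, 0.23], [0, -0.001, 0.23], [0, -0.001, 0.23], [0, -0.001, 0.23], [0, -0.001, 0.23]], twist=[[0, 0, 0], [0, 0, 0], [0, 0, 0], [0, 0, 0], [0, 0, 0], [0, 0, 0], [0, 0, 0], [0, 0, 0], [0, 0, 0], [0, 0, 0], [0, 0, 0], [0, 0, 0]], claw=[0.0878, 0.0878, 0.0878, 0.0878, 0.0878, 0.0878, 0.04, 0.04, 0.04, 0.04, 0.04, 0.04], force=20)

```text
time_s: 12.85
ee_pos: [0.48, -0.1818, 0.0244]
orientation: [0.915, 0.404, -0.0, 0.001]
force: [-0.1, 0.8, 5.0]
width: 0.57
```

Call:
play_rows(travel=[[0, 0, 0], [0, 0, 0], [0, 0, -0.01], [0, 0, -0.03], [0, 0, -0.07], [0, 0, -0.12], [0, 0, -0.15], [0, 0, -0.15], [0, 0, -0.15]], twist=[[0, 0, 0], [0, 0, 0], [0, 0, 0], [0, 0, 0], [0, 0, 0], [0, 0, 0], [0, 0, 0], [0, 0, 0], [0, 0, 0]], claw=[0.04, 0.04, 0.04, 0.04, 0.04, 0.04, 0.04, 0.04, 0.04])

```text
time_s: 13.98
ee_pos: [0.4792, -0.1812, 0.1736]
orientation: [0.915, 0.404, -0.001, 0.0]
force: [0.6, -0.7, -0.7]
width: 0.571
```

```bash
python3 - <<'E'
from h import *
plan(*CP[2],.174,YC)
E
```

```text
goal [  0.519   0.239   0.174 138.   ] travel [ 0.3379 -0.253  -0.0009] twist [ -0.1   0.1 -90.3]
```

Call:
play_rows(travel=[[0.02, -0.015, 0], [0.055, -0.04, 0], [0.09, -0.065, 0], [0.125, -0.09, 0], [0.16, -0.12, 0], [0.195, -0.145, 0], [0.23, -0.17, 0], [0.265, -0.195, 0], [0.3, -0.225, 0], [0.325, -0.243, 0], [0.338, -0.253, 0], [0.338, -0.253, 0]], twist=[[0, 0, -6], [0, 0, -15], [0, 0, -24], [0, 0, -33], [0, 0, -42], [0, 0, -51], [0, 0, -60], [0, 0, -69], [0, 0, -78], [0, 0, -86], [0, 0, -90.3], [0, 0, -90.3]], claw=[0.04, 0.04, 0.04, 0.04, 0.04, 0.04, 0.04, 0.04, 0.04, 0.04, 0.04, 0.04])

```text
time_s: 15.48
ee_pos: [0.5177, 0.2415, 0.1717]
orientation: [0.356, 0.935, -0.001, -0.001]
force: [0.1, -0.8, -0.5]
width: 0.573
```

```bash
python3 - <<'E'
from h import *
im,d,s=snap('top','t3'); print(s['ee_pos'],s['width'],s['force'])
plan(*CP[2],.0245,YC)
E
```

```text
[0.51773838 0.24148655 0.17171905] 0.5733524888280565 [ 0.08549022 -0.78163217 -0.4824153 ]
goal [5.19e-01 2.39e-01 2.40e-02 1.38e+02] travel [-0.0016  0.0009  0.1474] twist [-0.2 -0.1  0.1]
```

Call:
play_rows(travel=[[-0.001, 0.001, 0.04], [-0.001, 0.001, 0.085], [-0.001, 0.001, 0.12], [-0.001, 0.001, 0.14], [-0.001, 0.001, 0.145], [-0.001, 0.001, 0.1465], [-0.001, 0.001, 0.1465], [-0.001, 0.001, 0.1465]], twist=[[0, 0, 0], [0, 0, 0], [0, 0, 0], [0, 0, 0], [0, 0, 0], [0, 0, 0], [0, 0, 0], [0, 0, 0]], claw=[0.04, 0.04, 0.04, 0.04, 0.04, 0.04, 0.04, 0.04])

```text
time_s: 16.52
ee_pos: [0.5195, 0.2398, 0.0263]
orientation: [0.357, 0.934, -0.001, -0.001]
force: [-0.1, -0.3, -0.8]
width: 0.575
```

Call:
play_rows(travel=[[0, 0, 0.0015], [0, 0, 0.0015], [0, 0, 0.0015], [0, 0, 0.0015], [0, 0, 0.0015], [0, 0, 0.0015], [0, 0, -0.02], [0, 0, -0.07], [0, 0, -0.13], [0, 0, -0.19], [0, 0, -0.22], [0, 0, -0.22]], twist=[[0, 0, 0], [0, 0, 0], [0, 0, 0], [0, 0, 0], [0, 0, 0], [0, 0, 0], [0, 0, 0], [0, 0, 0], [0, 0, 0], [0, 0, 0], [0, 0, 0], [0, 0, 0]], claw=[0.04, 0.04, 0.055, 0.07, 0.075, 0.075, 0.075, 0.075, 0.0878, 0.0878, 0.0878, 0.0878])

```text
time_s: 18.02
ee_pos: [0.5214, 0.2408, 0.249]
orientation: [0.357, 0.934, 0.001, 0.001]
force: [0.3, -0.2, -0.4]
width: 1.002
```

```bash
python3 - <<'E'
from h import *
s=sensors.read_state();print(s['ee_pos'],s['width'])
plan(*SP[1],.25,YS)
im,d,s=snap('top','t4'); cv2.imwrite('pics/t4c.png',cv2.resize(im[100:240,110:390],None,fx=2.8,fy=2.8))
E
```

```text
[0.52140224 0.24078528 0.24903048] 1.0015667604914256
goal [ 0.532 -0.23   0.25  47.6  ] travel [-0.3224 -0.3435 -0.0017] twist [ 0.2 -0.1 90.5]
```

View pics/t4c.png

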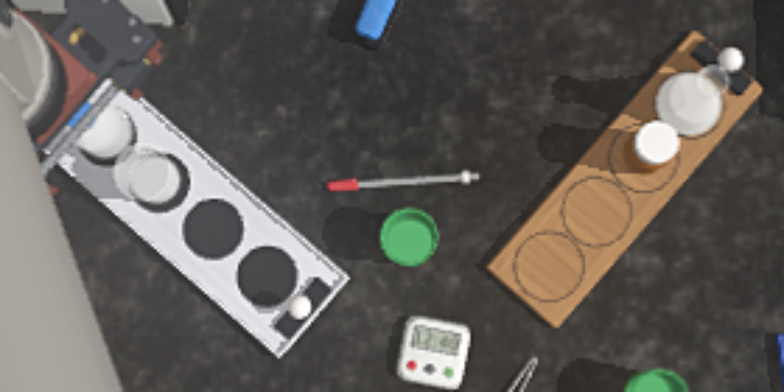

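The beaker is upright on place 3 at crop (150,178). The jar is next.

Call:
play_rows(travel=[[-0.02, -0.02, 0], [-0.055, -0.057, 0], [-0.09, -0.094, 0], [-0.125, -0.13, 0], [-0.16, -0.168, 0], [-0.195, -0.205, 0], [-0.23, -0.243, 0], [-0.265, -0.28, 0], [-0.295, -0.315, 0], [-0.315, -0.335, 0], [-0.322, -0.3425, 0], [-0.322, -0.3425, 0]], twist=[[0, 0, 6], [0, 0, 15], [0, 0, 24], [0, 0, 33], [0, 0, 42], [0, 0, 51], [0, 0, 60], [0, 0, 69], [0, 0, 78], [0, 0, 86], [0, 0, 90.5], [0, 0, 90.5]], claw=[0.0878, 0.0878, 0.0878, 0.0878, 0.0878, 0.0878, 0.0878, 0.0878, 0.0878, 0.0878, 0.0878, 0.0878])

```text
time_s: 19.58
ee_pos: [0.5303, -0.2303, 0.2453]
orientation: [0.915, 0.403, -0.002, -0.001]
force: [1.0, 0.5, -0.4]
width: 0.999
```

```bash
python3 - <<'E'
from h import *
plan(*(SP[1]+.001*sy),.036,YS)
E
```

```text
goal [ 5.33e-01 -2.31e-01  3.60e-02  4.76e+01] travel [0.002  0.0029 0.2093] twist [-0.1  0.2 -0. ]
```

Call:
play_rows(travel=[[0.002, 0.002, 0.05], [0.002, 0.002, 0.1], [0.002, 0.002, 0.15], [0.002, 0.002, 0.19], [0.002, 0.002, 0.209], [0.002, 0.002, 0.209], [0.002, 0.002, 0.209], [0.002, 0.002, 0.209], [0.002, 0.002, 0.209], [0.002, 0.002, 0.209], [0.002, 0.002, 0.209], [0.002, 0.002, 0.209]], twist=[[0, 0, 0], [0, 0, 0], [0, 0, 0], [0, 0, 0], [0, 0, 0], [0, 0, 0], [0, 0, 0], [0, 0, 0], [0, 0, 0], [0, 0, 0], [0, 0, 0], [0, 0, 0]], claw=[0.0878, 0.0878, 0.0878, 0.0878, 0.0878, 0.0878, 0.034, 0.034, 0.034, 0.034, 0.034, 0.034], force=25)

```text
time_s: 21.08
ee_pos: [0.5325, -0.2302, 0.0365]
orientation: [0.915, 0.403, -0.002, -0.001]
force: [-0.3, 0.1, 3.1]
width: 0.469
```

Call:
play_rows(travel=[[0, 0, 0], [0, 0, 0], [0, 0, 0], [0, 0, -0.01], [0, 0, -0.03], [0, 0, -0.07], [0, 0, -0.12], [0, 0, -0.15], [0, 0, -0.15], [0, 0, -0.15]], twist=[[0, 0, 0], [0, 0, 0], [0, 0, 0], [0, 0, 0], [0, 0, 0], [0, 0, 0], [0, 0, 0], [0, 0, 0], [0, 0, 0], [0, 0, 0]], claw=[0.034, 0.034, 0.034, 0.034, 0.034, 0.034, 0.034, 0.034, 0.034, 0.034])

```text
time_s: 22.32
ee_pos: [0.5326, -0.2297, 0.1863]
orientation: [0.915, 0.403, -0.002, -0.001]
force: [0.2, -0.8, -1.0]
width: 0.472
```

```bash
python3 - <<'E'
from h import *
plan(*CP[1],.186,YC)
E
```

```text
goal [  0.473   0.187   0.186 138.   ] travel [ 0.2671 -0.3254  0.0006] twist [ -0.3  -0.  -90.4]
```

Call:
play_rows(travel=[[0.016, -0.02, 0], [0.044, -0.054, 0], [0.072, -0.088, 0], [0.1, -0.122, 0], [0.128, -0.156, 0], [0.156, -0.19, 0], [0.184, -0.224, 0], [0.212, -0.258, 0], [0.238, -0.29, 0], [0.258, -0.314, 0], [0.267, -0.325, 0], [0.267, -0.325, 0]], twist=[[0, 0, -6], [0, 0, -15], [0, 0, -24], [0, 0, -33], [0, 0, -42], [0, 0, -51], [0, 0, -60], [0, 0, -69], [0, 0, -78], [0, 0, -86], [0, 0, -90.4], [0, 0, -90.4]], claw=[0.034, 0.034, 0.034, 0.034, 0.034, 0.034, 0.034, 0.034, 0.034, 0.034, 0.034, 0.034])

```text
time_s: 23.82
ee_pos: [0.4718, 0.1872, 0.1853]
orientation: [0.358, 0.934, -0.002, -0.003]
force: [-0.4, -0.2, -0.7]
width: 0.474
```

```bash
python3 - <<'E'
from h import *
print(sensors.read_state()['force']);plan(*CP[1],.0365,YC)
E
```

```text
[-0.39882514 -0.23561261 -0.7456487 ]
goal [4.73e-01 1.87e-01 3.60e-02 1.38e+02] travel [-0.0014  0.0011  0.1488] twist [-0.3 -0.2  0.1]
```

Call:
play_rows(travel=[[-0.001, 0.001, 0.04], [-0.001, 0.001, 0.085], [-0.001, 0.001, 0.12], [-0.001, 0.001, 0.14], [-0.001, 0.001, 0.146], [-0.001, 0.001, 0.148], [-0.001, 0.001, 0.148], [-0.001, 0.001, 0.148]], twist=[[0, 0, 0], [0, 0, 0], [0, 0, 0], [0, 0, 0], [0, 0, 0], [0, 0, 0], [0, 0, 0], [0, 0, 0]], claw=[0.034, 0.034, 0.034, 0.034, 0.034, 0.034, 0.034, 0.034])

```text
time_s: 24.82
ee_pos: [0.4727, 0.1873, 0.0381]
orientation: [0.358, 0.934, -0.001, -0.002]
force: [-0.2, -0.3, -0.2]
width: 0.469
```

Call:
play_rows(travel=[[0, 0, 0.001], [0, 0, 0.001], [0, 0, 0.001], [0, 0, 0.001], [0, 0, 0.001], [0, 0, 0.001], [0, 0, -0.02], [0, 0, -0.07], [0, 0, -0.13], [0, 0, -0.19], [0, 0, -0.21], [0, 0, -0.21]], twist=[[0, 0, 0], [0, 0, 0], [0, 0, 0], [0, 0, 0], [0, 0, 0], [0, 0, 0], [0, 0, 0], [0, 0, 0], [0, 0, 0], [0, 0, 0], [0, 0, 0], [0, 0, 0]], claw=[0.034, 0.034, 0.048, 0.065, 0.075, 0.075, 0.075, 0.075, 0.0878, 0.0878, 0.0878, 0.0878])

```text
time_s: 26.32
ee_pos: [0.4747, 0.1878, 0.2496]
orientation: [0.358, 0.934, 0.0, -0.001]
force: [-0.6, 0.4, 0.2]
width: 1.0
```

```bash
python3 - <<'E'
from h import *
plan(*SP[0],.25,YS)
E
```

```text
goal [ 0.584 -0.277  0.25  47.6  ] travel [-0.3922 -0.2729 -0.0014] twist [-0.1 -0.1 90.4]
```

Call:
play_rows(travel=[[-0.024, -0.017, 0], [-0.065, -0.045, 0], [-0.106, -0.074, 0], [-0.147, -0.102, 0], [-0.188, -0.131, 0], [-0.23, -0.16, 0], [-0.27, -0.188, 0], [-0.31, -0.216, 0], [-0.35, -0.244, 0], [-0.38, -0.264, 0], [-0.392, -0.273, 0], [-0.392, -0.273, 0]], twist=[[0, 0, 6], [0, 0, 15], [0, 0, 24], [0, 0, 33], [0, 0, 42], [0, 0, 51], [0, 0, 60], [0, 0, 69], [0, 0, 78], [0, 0, 86], [0, 0, 90.4], [0, 0, 90.4]], claw=[0.0878, 0.0878, 0.0878, 0.0878, 0.0878, 0.0878, 0.0878, 0.0878, 0.0878, 0.0878, 0.0878, 0.0878])

```text
time_s: 27.82
ee_pos: [0.5824, -0.2783, 0.2463]
orientation: [0.915, 0.403, -0.002, -0.002]
force: [0.7, 0.2, -1.0]
width: 1.002
```

```bash
python3 - <<'E'
from h import *
im,d,s=snap('wrist','w5'); print(proj('wrist',[*SP[0],.116],s),proj('wrist',[*SP[0],.013],s))
plan(*SP[0],.096,YS)
im,d,s=snap('top','t5');a=cv2.imread('pics/w5.png')
cv2.imwrite('pics/t5c.png',np.hstack([cv2.resize(im[100:240,110:230],None,fx=2.743,fy=2.743)[:384],a[:,100:400]]))
E
```

```text
[254.6918235  181.15880247] [254.43851833 159.70577124]
goal [ 0.584 -0.277  0.096 47.6  ] travel [0.0008 0.0018 0.1506] twist [-0.3  0.1  0.1]
```

View pics/t5c.png

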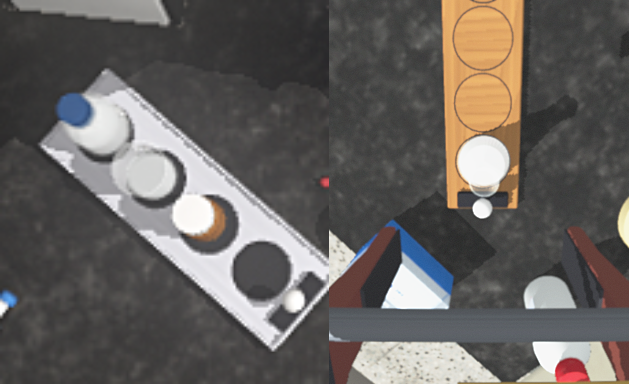

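The bottle, beaker and jar stand in carrier places 4, 3 and 2. On the right, the flask is centred in its ring at (483,160), so I'll take it by the neck.

Call:
play_rows(travel=[[0.001, 0.002, 0.04], [0.001, 0.002, 0.08], [0.001, 0.002, 0.12], [0.001, 0.002, 0.145], [0.001, 0.002, 0.15], [0.001, 0.002, 0.15], [0.001, 0.002, 0.15], [0.001, 0.002, 0.15], [0.001, 0.002, 0.15], [0.001, 0.002, 0.15], [0.001, 0.002, 0.15], [0.001, 0.002, 0.15]], twist=[[0, 0, 0], [0, 0, 0], [0, 0, 0], [0, 0, 0], [0, 0, 0], [0, 0, 0], [0, 0, 0], [0, 0, 0], [0, 0, 0], [0, 0, 0], [0, 0, 0], [0, 0, 0]], claw=[0.0878, 0.0878, 0.0878, 0.0878, 0.0878, 0.0878, 0.02, 0.02, 0.02, 0.02, 0.02, 0.02], force=20)

```text
time_s: 29.42
ee_pos: [0.5846, -0.2765, 0.097]
orientation: [0.914, 0.405, -0.002, -0.002]
force: [-0.8, 0.2, -0.3]
width: 0.361
```

Call:
play_rows(travel=[[0, 0, 0], [0, 0, 0], [0, 0, 0], [0, 0, 0], [0, 0, 0], [0, 0, -0.01], [0, 0, -0.03], [0, 0, -0.07], [0, 0, -0.11], [0, 0, -0.13], [0, 0, -0.13], [0, 0, -0.13]], twist=[[0, 0, 0], [0, 0, 0], [0, 0, 0], [0, 0, 0], [0, 0, 0], [0, 0, 0], [0, 0, 0], [0, 0, 0], [0, 0, 0], [0, 0, 0], [0, 0, 0], [0, 0, 0]], claw=[0.02, 0.02, 0.02, 0.02, 0.02, 0.02, 0.02, 0.02, 0.02, 0.02, 0.02, 0.02])

```text
time_s: 30.92
ee_pos: [0.5845, -0.2762, 0.2256]
orientation: [0.914, 0.405, -0.002, -0.003]
force: [-0.7, -0.0, -1.3]
width: 0.295
```

```bash
python3 - <<'E'
from h import *
plan(.51,-.02,.226,93);plan(*CP[0],.226,YC)
E
```

```text
goal [ 5.10e-01 -2.00e-02  2.26e-01  9.30e+01] travel [ 0.1396 -0.2273  0.001 ] twist [ -0.4  -0.1 -45.2]
goal [4.26e-01 1.35e-01 2.26e-01 1.38e+02] travel [ 0.1978 -0.3939  0.0021] twist [ -0.4  -0.3 -90.2]
```

Call:
play_rows(travel=[[0.014, -0.022, 0], [0.042, -0.068, 0], [0.07, -0.114, 0], [0.098, -0.16, 0], [0.126, -0.205, 0], [0.142, -0.24, 0], [0.155, -0.275, 0], [0.168, -0.31, 0], [0.18, -0.345, 0], [0.19, -0.375, 0], [0.198, -0.394, 0], [0.198, -0.394, 0]], twist=[[0, 0, -6], [0, 0, -15], [0, 0, -24], [0, 0, -33], [0, 0, -42], [0, 0, -51], [0, 0, -60], [0, 0, -69], [0, 0, -78], [0, 0, -86], [0, 0, -90.2], [0, 0, -90.2]], claw=[0.02, 0.02, 0.02, 0.02, 0.02, 0.02, 0.02, 0.02, 0.02, 0.02, 0.02, 0.02])

```text
time_s: 32.42
ee_pos: [0.4252, 0.136, 0.2275]
orientation: [0.358, 0.934, 0.0, -0.004]
force: [0.2, -0.3, -0.6]
width: 0.292
```

```bash
python3 - <<'E'
from h import *
im,d,s=snap('wrist','w6'); print(s['width'],s['force']);plan(*CP[0],.097,YC)
E
```

```text
0.2920699803061199 [ 0.24549027 -0.29850706 -0.6412324 ]
goal [4.26e-01 1.35e-01 9.70e-02 1.38e+02] travel [-0.0008  0.0004  0.1306] twist [-0.2 -0.4 -0.1]
```

View pics/w6.png

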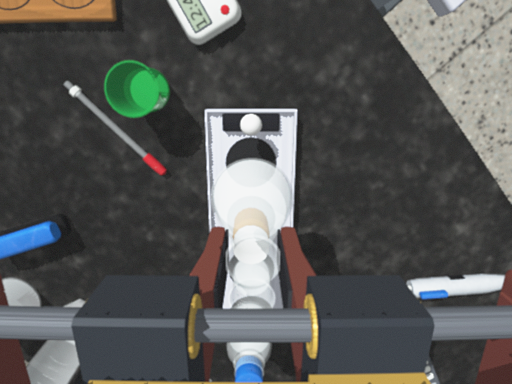

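The flask hangs upright between the fingers, base at (252,195), over place 1. I'll lower it.

Call:
play_rows(travel=[[-0.001, 0, 0.04], [-0.001, 0, 0.08], [-0.001, 0, 0.11], [-0.001, 0, 0.124], [-0.001, 0, 0.128], [-0.001, 0, 0.13], [-0.001, 0, 0.13], [-0.001, 0, 0.13]], twist=[[0, 0, 0], [0, 0, 0], [0, 0, 0], [0, 0, 0], [0, 0, 0], [0, 0, 0], [0, 0, 0], [0, 0, 0]], claw=[0.02, 0.02, 0.02, 0.02, 0.02, 0.02, 0.02, 0.02])

```text
time_s: 33.48
ee_pos: [0.4261, 0.1348, 0.0982]
orientation: [0.359, 0.933, 0.001, -0.003]
force: [-0.3, -0.5, -0.7]
width: 0.295
```

Call:
play_rows(travel=[[0, 0, 0.001], [0, 0, 0.001], [0, 0, 0.001], [0, 0, 0.001], [0, 0, 0.001], [0, 0, 0.001], [0, 0, 0.001], [0, 0, -0.02], [0, 0, -0.07], [0, 0, -0.12], [0, 0, -0.17], [0, 0, -0.17]], twist=[[0, 0, 0], [0, 0, 0], [0, 0, 0], [0, 0, 0], [0, 0, 0], [0, 0, 0], [0, 0, 0], [0, 0, 0], [0, 0, 0], [0, 0, 0], [0, 0, 0], [0, 0, 0]], claw=[0.02, 0.02, 0.035, 0.06, 0.0878, 0.0878, 0.0878, 0.0878, 0.0878, 0.0878, 0.0878, 0.0878])

```text
time_s: 34.98
ee_pos: [0.4292, 0.1351, 0.2719]
orientation: [0.359, 0.933, 0.004, -0.001]
force: [0.7, 0.2, -0.5]
width: 0.999
```

```bash
python3 - <<'E'
from h import *
plan(.56,-.05,.27,93)
E
```

```text
goal [ 5.6e-01 -5.0e-02  2.7e-01  9.3e+01] travel [-0.2211 -0.0496  0.0006] twist [ 0.2 -0.4 44.9]
```

Now I'll move clear for the final top view.

Call:
play_rows(travel=[[-0.04, -0.01, 0], [-0.09, -0.02, 0], [-0.14, -0.03, 0], [-0.19, -0.04, 0], [-0.24, -0.05, 0], [-0.29, -0.06, 0], [-0.29, -0.06, 0], [-0.29, -0.06, 0]], twist=[[0, 0, 8], [0, 0, 16], [0, 0, 24], [0, 0, 32], [0, 0, 40], [0, 0, 45], [0, 0, 45], [0, 0, 45]], claw=[0.0878, 0.0878, 0.0878, 0.0878, 0.0878, 0.0878, 0.0878, 0.0878])

```text
time_s: 35.98
ee_pos: [0.6034, -0.1033, 0.2688]
orientation: [0.689, 0.725, 0.002, -0.003]
force: [0.1, 0.0, -0.3]
width: 1.001
```

```bash
python3 - <<'E'
from h import *
im,d,s=snap('top','t7'); print(s['force'],s['time_s'])
b=im[100:240,110:250].copy(); cv2.imwrite('pics/t7c.png',cv2.resize(b,None,fx=4,fy=4,interpolation=cv2.INTER_CUBIC))
for k,(h,r,rb) in enumerate([(.117,.014,.032),(.085,.021,.021),(.073,.026,.024),(.125,.0145,.027)]):
    print(k+1,'top px',((proj('top',[*CP[k],h])-[110,100])*4).round(),'base px',((proj('top',[*CP[k],.013])-[110,100])*4).round())
E
```

```text
[ 0.12195031  0.00693339 -0.33767658] 35.975
1 top px [356. 383.] base px [380. 393.]
2 top px [282. 314.] base px [303. 325.]
3 top px [205. 246.] base px [226. 259.]
4 top px [102. 160.] base px [151. 193.]
```

View pics/t7c.png

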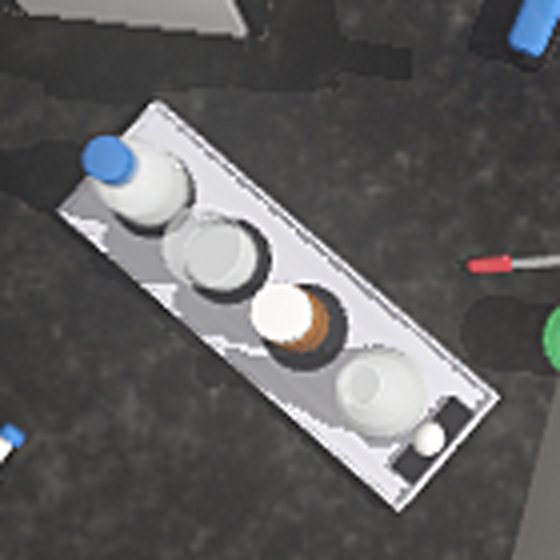

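All four are upright on their discs. The cap at (109,161), beaker rim near (207,250), lid at (282,315) and flask mouth at (362,384) lie within about 5 mm of where they should be. The arm touches nothing.

```bash
python3 -c "
from workcell import ticket; print(ticket.close_job())"
```

```text
the job is handed in; nothing more can be done
None
```

I moved all four vessels straight across, one at a time, in the order bottle, beaker, jar, flask. From the post, the carrier now holds flask, jar, beaker, bottle, the same order as on the stand. I handed the job in at about 36 s of the 128 s allowed; the hand-in gives no verdict.

In the last top view all four stand upright on their discs. The jar lid, beaker rim, bottle cap and flask mouth are 0 to 5 mm from where they should be, against the 12 mm allowed. The bottle and flask are furthest off, at about 4 to 5 mm. I read these positions off the picture by eye. The gripper was open and clear, with a residual force of about 0.3 N, and no check failed.

One early reading disagreed: a colour mask put the jar 6 mm off its place on the stand. The later top view put it within 2 mm, so I used that.

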